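Build the wet-sieving column on the sieve shaker

TASK

Set up the sieve column on the shaker for the faecal egg count: first the steel receiver, standing flat inside the deck's collar with its spout out through the gap over the orange waste cup, then on top of it the red fine sieve, the green medium sieve, the blue coarse sieve and last the yellow spray cover. Lower each part until it is fully home in the one below (do not drop it) and let go of it before fetching the next. Leave the sample jar and the dropper bottle standing where they are.

Things in the scene. Friction and masses are not known exactly. Their poses are not given: they have to be found in the camera images.
- receiver_mid (a point): Receiver: stainless-steel cup, flat bottom, outer diameter 56 mm, 44 mm high, wall 3 mm, mouth 50 mm across, 140 g. A level spout (tube 8 mm in diameter, axis 9 mm above the bottom) reaches 68 mm from the cup's axis. Point: on the axis, half-way up (22 mm above the bottom); z up, x along the spout. Grip across the cup at right angles to the spout, 5 to 10 mm above this point.
- fine_mid (a point): Fine sieve: RED frame with white band, dense mesh. Outer diameter 56 mm, 44 mm high: tapered spigot below (7 mm high, 39 mm across at its foot, 45 at the shoulder), then a straight 37 mm frame, wall 3 mm, mouth 50 mm across. Stands on its spigot, 60 g. Point: on the axis, half-way up (22 mm above the foot); z up. Round: grip across the frame, 5 to 10 mm above this point.
- medium_mid (a point): Medium sieve: GREEN frame with white band, medium mesh. Outer diameter 56 mm, 44 mm high: tapered spigot below (7 mm high, 39 mm across at its foot, 45 at the shoulder), then a straight 37 mm frame, wall 3 mm, mouth 50 mm across. Stands on its spigot, 60 g. Point: on the axis, half-way up (22 mm above the foot); z up. Round: grip across the frame, 5 to 10 mm above this point.
- coarse_mid (a point): Coarse sieve: BLUE frame with white band, open mesh. Outer diameter 56 mm, 44 mm high: tapered spigot below (7 mm high, 39 mm across at its foot, 45 at the shoulder), then a straight 37 mm frame, wall 3 mm, mouth 50 mm across. Stands on its spigot, 60 g. Point: on the axis, half-way up (22 mm above the foot); z up. Round: grip across the frame, 5 to 10 mm above this point.
- cover_mid (a point): Spray cover: YELLOW closed bell, brass nozzle (18 mm across, 18 mm high) on its top. Bell 56 mm in diameter, 44 mm high: spigot as on the sieves (7 mm high, 39 to 45 mm across), straight sides up to 38 mm, bevelled edge. 70 g. Point: on the axis, 22 mm above the spigot's foot; z up. Grip across the bell's sides, up to 8 mm above this point.
- deck (a point): Shaker deck (fixed): aluminium disc 32 mm above the table on a white base (145 x 116 mm), orange waste cup (34 mm high) 82 mm off. Steel collar on it, 12 mm high, 64 mm across inside, 72 outside, with a 15 mm gap. Point: centre of the deck's face; z up, x through the gap to the cup. Parts home: half-way points 22 (receiver), 59, 96, 133, 170 mm (cover) above this point; 2 mm play per nest.
- tube_rack: Fixed blue rack of blood tubes, 70 x 118 mm (x, y), tubes up to 82 mm high; not part of the job. Origin: centre of its underside.
- jar_mid (a point): Sample jar with teal lid, 45 mm in diameter, 56 mm high, 90 g; not part of the job, leave it standing. Point: on its axis, half-way up.
- dropper_mid (a point): Small amber dropper bottle, 28 mm in diameter, 62 mm high, 50 g; not part of the job, leave it standing. Point: on its axis, half-way up.

How it is judged:
By the outcome, as a careful person would: the job done as asked, in the order asked, and still so for the second after the job is handed in, with the robot touching nothing.
It also fails if it takes over 144 s, if anything falls off the work surface, if the arm or the gripper's body presses on something with over 40 N, if the wrist force passes 120 N, or if a joint passes its speed limit or range.

ROBOT

A 6-joint arm with a two-finger parallel gripper is mounted at the origin on the work surface. World frame = base frame: x ahead of the robot, y to its left, z up, the work surface at z = 0. Lengths are in m, angles in rad, forces in N, time in s.
With the tool pointing down it reaches from about 0.15 to 0.775 m from the base axis. Payload 6.1 kg.
Tool frame: the origin (TCP) lies midway between the tips of the shut fingers; the grasp point (between the pads) lies 19 mm behind it (arm.hold_point_z is the distance from the TCP to the grasp point, in m); z points along the fingers, y is the line along which they close (so a half turn about z gives the same grasp; the last joint's range is limited). The gripper opens to 85 mm and grips with 20 to 120 N. Pads are 22 mm wide; open, the fingers measure 114 mm over their backs; the gripper's body (76 mm by 85 mm) begins 54 mm behind the grasp point. The pads swing forward as they close: fully open they stand 13 mm farther back than shut.
Start: joints at [1.223, 0.126, -0.04, 1.405, 0, 1.571], TCP at [0.179, 0.494, 0.202] pointing down, gripper open.
Joint ranges: [-2.72, 2.72], [-0.95, 1.95], [-1.27, 1.35], [-1.78, 2.02], [-1.46, 1.47], [-3.14, 3.14]. Speed limits (rad/s): [2.39, 2.39, 3.01, 3.14, 3.14, 3.14].

INTERFACE

Orientations are given as a unit quaternion [x, y, z, w].
In Python, from station import readout, snapshot, arm, spotter gives the robot as it stands.
- The arm moves only by the shell command python3 -m jog 'ROWS' [FORCE]. ROWS is JSON, a list of rows, each a list of 5 numbers: the opening, from 0 (shut) to 1 (fully open), then the shift along the world's x, y, z in cm, then the turn about the world's z in rad. In form: [[claw, x, y, z, turn], ...]. A call has 1 to 8 rows; each row is the pose to reach, as a shift and turn from the pose commanded when the call began; what a row does not reach only later rows make up. A row lasts 1/12 s, in which the tool goes at most 41.7 mm and 7.16 degrees, less where a joint would pass 70% of its speed; a pose out of reach is approached as far as the arm can. A call with a gripper value outside its range is refused whole. The fingers move at their own pace and stop on an object; FORCE is the grip in N (left out, the last holds). Time passes only in rows, so rows that repeat a pose let the fingers close. It gives the time, the measured TCP pose, the force, the opening and the grip force at its end, in the units of the state.
- readout.get_obs(): the state, without advancing time (a new reading comes with each control period).
- snapshot(name): name is "scene" or "top" or "wrist"; returns a dict with "color" (480x640x3 uint8, red, green, blue), "mtx" (3x3 intrinsics, pixels), "distortion" ([k1, k2, p1, p2, k3] as OpenCV has them; the pictures are not rectified), "T" (4x4, takes a point from camera to world coordinates); the wrist camera has in their place "tool_from_camera" (4x4, takes a point from camera to tool coordinates, whose origin is the TCP and whose axes are the flange's). Camera axes: x right, y down, z forward; pixel columns grow to the right and rows downward; lengths in m; the calibration is good to about 2 mm. A picture is of the moment at which its call begins: read the wrist's pose just before it. There is no depth.
- arm.hand_in(): hands the job in; it is judged then, once.
Trained networks look in the newest picture that a camera, given by its name, has taken for a name from the list of things; names that differ only in an ending like _2 or _b are one class to them, and where a whole thing is asked for, a point or a joint stands for the part that bears it (a point fixed in the world has none). Each returns a list of dicts, best first, with "score" (0 to 1); they miss things now and then, are a little off and sometimes report something else, mostly with a low value. They report only what shows in the picture. A call takes as long as a camera call.
- spotter.look_for(name, camera): "extent" ([centre column, centre row, width, height] as shares, 0 to 1, of the picture: columns of its width, rows of its height, round what is visible of it).
The state is a dict: "time_s": time; "joints": joint angles; "joint_velocities": joint speeds; "effort": joint torques, N m; "position": TCP position; "eef_rot": TCP orientation; "contact_force": force on the tool from outside, world axes, zero at the start; "torque": the same for the moment, N m; "gripper_width": finger opening in m; "grip_force": force on a finger pad.
Only numpy, scipy, OpenCV 4.12 (cv2) and the standard library are available. Lean on these libraries where they do the work, as an engineer would, in place of code of your own. Each camera call takes 0.05 s, during which the arm holds its last target. There are 200 camera calls.

## Working session

There is one attempt and no reset: what is moved stays moved. The work goes in short steps, Python scripts to look and compute and a shell command to move; the robot and the scene stay as the last step left them, time stands still between calls to the robot, and variables do not carry over. Pictures are saved under pics/ and viewed, at most 14 in all, crops included, and the job is handed in when it is done.

```bash
ls; mkdir -p pics
cat > h.py <<'E'
import numpy as np, cv2, json
from station import readout, snapshot, arm, spotter
from scipy.spatial.transform import Rotation as R
def cam(s, o=None):
    if "T" in s: return s["T"]
    T=np.eye(4); T[:3,:3]=R.from_quat(o["eef_rot"]).as_matrix(); T[:3,3]=o["position"]
    return T@s["tool_from_camera"]
def ray(s,T,uv):
    p=cv2.undistortPoints(np.array([[uv]],float),np.array(s["mtx"]),np.array(s["distortion"]))[0,0]
    return T[:3,3], T[:3,:3]@np.array([p[0],p[1],1.])
def at_z(s,T,uv,z):
    c,d=ray(s,T,uv); return c+d*(z-c[2])/d[2]
def proj(s,T,P):
    Ti=np.linalg.inv(T); r=cv2.Rodrigues(Ti[:3,:3])[0]
    return cv2.projectPoints(np.array(P,float).reshape(-1,1,3),r,Ti[:3,3],np.array(s["mtx"]),np.array(s["distortion"]))[0][:,0]
def save(s,n): cv2.imwrite("pics/"+n,s["color"][:,:,::-1])
E
python3 - <<'E'
from h import *
o=readout.get_obs(); print({k:np.round(v,3) for k,v in o.items()}, arm.hold_point_z)
for c in ["top","scene"]:
    s=snapshot(c); save(s,c+"0.png"); T=cam(s); print(c,T.round(3).tolist())
    for n,z in [("receiver_mid",.022),("fine_mid",.022),("medium_mid",.022),("coarse_mid",.022),("cover_mid",.022),("deck",.032),("jar_mid",.028),("dropper_mid",.03),("tube_rack",.04)]:
        for d in spotter.look_for(n,c)[:2]:
            e=d["extent"]; print(n,round(d["score"],2),np.round(np.array(e)*[640,480,640,480]),at_z(s,T,(e[0]*640,e[1]*480),z).round(3))
E
```

```text
pics
{'time_s': np.float64(0.0), 'joints': array([ 1.223,  0.126, -0.041,  1.405,  0.   ,  1.571]), 'joint_velocities': array([-0.   ,  0.001,  0.   , -0.   ,  0.002,  0.   ]), 'effort': array([ 1.0000e-03, -4.3591e+01,  3.5293e+01,  1.7000e-02,  0.0000e+00,
        0.0000e+00]), 'position': array([0.179, 0.493, 0.201]), 'eef_rot': array([ 0.173,  0.985, -0.001, -0.   ]), 'contact_force': array([ 0.189,  0.854, -0.192]), 'torque': array([0.03 , 0.013, 0.042]), 'grip_force': np.float64(0.0), 'gripper_width': np.float64(0.085)} 0.0187
top [[-0.006, -0.995, 0.099, 0.438], [-1.0, 0.006, -0.0, -0.021], [-0.0, -0.099, -0.995, 1.007], [0.0, 0.0, 0.0, 1.0]]
receiver_mid 0.64 [372. 149.  38.  55.] [ 0.685 -0.103  0.022]
receiver_mid 0.42 [321. 264.  33.  33.] [ 0.498 -0.018  0.022]
fine_mid 0.76 [278. 165.  38.  41.] [0.66  0.052 0.022]
fine_mid 0.41 [232. 232.  21.  20.] [0.551 0.124 0.022]
medium_mid 0.97 [390. 309.  40.  32.] [ 0.425 -0.128  0.022]
coarse_mid 0.8 [321. 265.  34.  34.] [ 0.496 -0.019  0.022]
cover_mid 0.87 [222. 310.  41.  33.] [0.425 0.139 0.022]
deck 0.77 [484. 223.  92. 
[... 260 characters left out ...]
0.438], [0.022, -0.836, -0.548, 0.433], [0.0, 0.0, 0.0, 1.0]]
receiver_mid 0.96 [338. 318.  63.  57.] [ 0.685 -0.096  0.022]
fine_mid 0.74 [399. 264.  43.  40.] [0.667 0.055 0.022]
medium_mid 0.57 [207. 244.  40.  37.] [ 0.429 -0.124  0.022]
coarse_mid 0.82 [286. 236.  38.  39.] [ 0.495 -0.018  0.022]
cover_mid 0.8 [325. 191.  26.  33.] [0.426 0.142 0.022]
deck 0.87 [159. 357. 113. 135.] [ 0.599 -0.298  0.032]
deck 0.68 [337. 318.  63.  61.] [ 0.692 -0.105  0.032]
jar_mid 0.84 [247. 282.  35.  49.] [ 0.553 -0.14   0.028]
dropper_mid 0.8 [370. 216.  20.  33.] [0.554 0.123 0.03 ]
dropper_mid 0.46 [325. 193.  30.  31.] [0.442 0.127 0.03 ]
tube_rack 0.78 [426. 178.  70.  54.] [0.544 0.304 0.04 ]
```

View pics/top0.png

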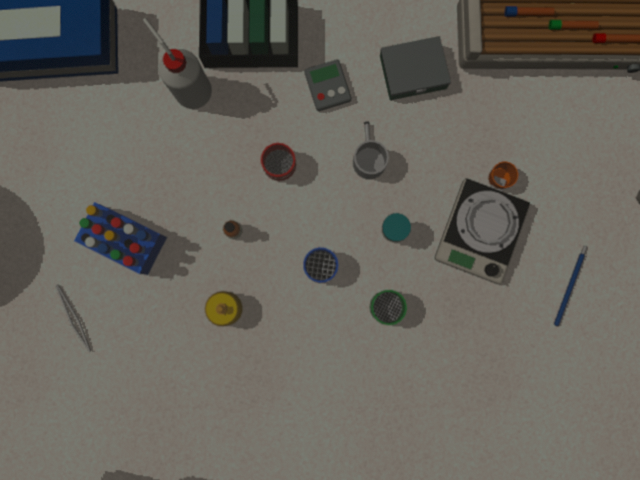

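View pics/scene0.png

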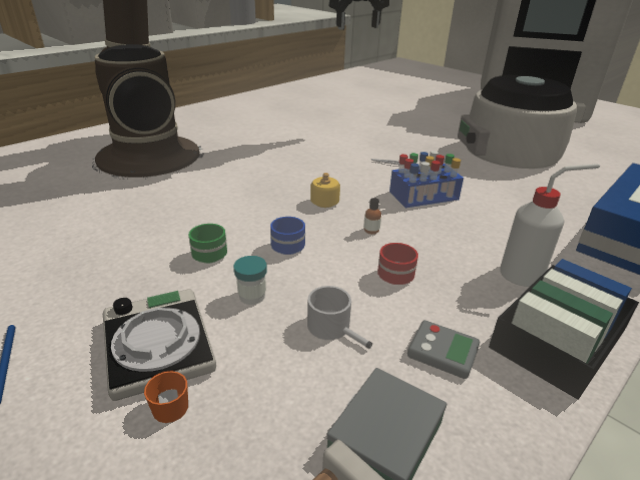

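The top view shows red at (278,161), receiver at (370,158) with its spout towards (366,124), blue at (320,265), green at (388,307), yellow at (222,309), deck at (488,222), cup at (503,175) and jar at (396,227). I'll measure these by silhouette fits.

```bash
cat >> h.py <<'E'
from scipy.optimize import minimize
a=np.linspace(0,2*np.pi,60)
def ring(x,y,z,r): return np.c_[x+r*np.cos(a),y+r*np.sin(a),0*a+z]
HUES={"fine":[(0,8),(170,180)],"medium":[(45,85)],"coarse":[(105,130)],"cover":[(20,34)]}
def fitcyl(s,T,mask,x0,rings=((.044,.028),(.007,.028),(0,.0195))):
    n,l,st,c=cv2.connectedComponentsWithStats(mask.astype(np.uint8))
    p0=proj(s,T,[[x0[0],x0[1],.022]])[0]
    ok=[i for i in range(1,n) if st[i,4]>20 and np.hypot(*(c[i]-p0))<0.7*R0(s,T,x0)]
    pts=np.argwhere(np.isin(l,ok))[:,::-1].astype(np.float32)
    H=cv2.convexHull(pts)
    def cen(h): m=cv2.moments(h); return np.array([m["m10"]/m["m00"],m["m01"]/m["m00"]]),m["m00"]
    ch,ah=cen(H)
    def pred(x): return cen(cv2.convexHull(np.vstack([proj(s,T,ring(x[0],x[1],z,r)) for z,r in rings]).astype(np.float32)))
    r=minimize(lambda x:((pred(x)[0]-ch)**2).sum(),x0,method="Nelder-Mead",options=dict(xatol=1e-5,fatol=1e-4))
    return r.x, ah/pred(r.x)[1]
def R0(s,T,x0):
    q=proj(s,T,[[x0[0],x0[1],.022],[x0[0],x0[1]+.05,.022],[x0[0]+.05,x0[1],.022]]); return max(np.hypot(*(q[1]-q[0])),np.hypot(*(q[2]-q[0])))
def hue(s,n):
    h=cv2.cvtColor(s["color"],cv2.COLOR_RGB2HSV); H=h[:,:,0]
    m=np.zeros(H.shape,bool)
    for lo,hi in HUES[n]: m|=(H>=lo)&(H<=hi)
    return m&(h[:,:,1]>90)&(h[:,:,2]>30)
E
python3 - <<'E'
from h import *
G={"fine":(.66,.052),"medium":(.425,-.126),"coarse":(.496,-.019),"cover":(.425,.139)}
for c in ["top","scene"]:
    s=snapshot(c);T=cam(s)
    for n in G:
        x,r=fitcyl(s,T,hue(s,n),G[n]); print(c,n,x.round(4),round(r,2))
    if c=="top":
        for p,z in [((370,158),.044),((366.5,124),.009),((488,222),.044),((503,175),.034),((396,227),.056),((232,228),.06)]: print(p,at_z(s,T,p,z).round(4))
        A=cv2.resize(s["color"][110:200,330:410],None,fx=5,fy=5,interpolation=cv2.INTER_CUBIC)
        B=cv2.resize(s["color"][150:290,430:540],None,fx=4,fy=4,interpolation=cv2.INTER_CUBIC)
        im=np.zeros((560,800,3),np.uint8); im[:450,:350]=A[:,:350]; im[:560,355:795]=B
        im=np.clip(im.astype(float)*1.5,0,255).astype(np.uint8)
        cv2.imwrite("pics/crop1.png",im[:,:,::-1])
E
```

```text
top fine [0.6658 0.05  ] 0.9
top medium [ 0.4287 -0.125 ] 0.88
top coarse [ 0.4962 -0.0179] 0.89
top cover [0.4278 0.137 ] 0.88
(370, 158) [ 0.6657 -0.098   0.044 ]
(366.5, 124) [ 0.7318 -0.0958  0.009 ]
(488, 222) [ 0.5615 -0.2839  0.044 ]
(503, 175) [ 0.6393 -0.3136  0.034 ]
(396, 227) [ 0.5529 -0.1361  0.056 ]
(232, 228) [0.5523 0.1193 0.06  ]
scene fine [0.6659 0.0525] 0.92
scene medium [ 0.4069 -0.1093] 0.38
scene coarse [0.4757 0.0031] 0.42
scene cover [0.4304 0.138 ] 0.85
```

View pics/crop1.png

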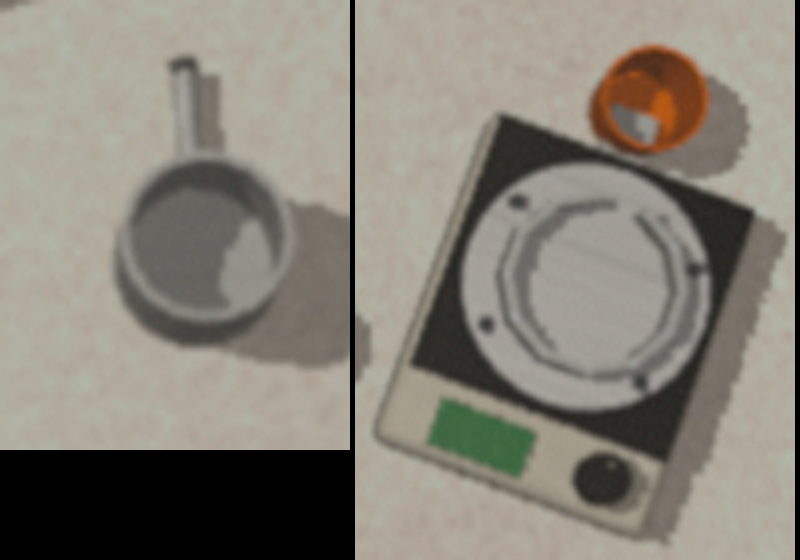

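The crop shows the receiver rim centre at about px (371,157.6) with the spout tip at (366.6,122.4). The deck disc centre is at about (487.8,221.5), the cup rim at (505,174.3), and the gap faces the cup.

```bash
python3 - <<'E'
from h import *
s=snapshot("top");T=cam(s)
P=lambda p,z: at_z(s,T,p,z)
c=P((371.2,157.6),.044); t=P((366.6,122.4),.012); print("rec",c,"tip",t,np.hypot(*(t-c)[:2]),np.degrees(np.arctan2(*(t-c)[[1,0]])))
q=P((487.75,221.5),.032); u=P((505,174.3),.034); print("deck",q,"cup",u,np.hypot(*(u-q)[:2]),np.degrees(np.arctan2(*(u-q)[[1,0]])))
f=lambda X,Y:((X-355)/4+430,Y/4+150)
for A,B in [((378,435),(497,113)),((640,537),(755,212))]:
    d=P(f(*B),.02)-P(f(*A),.02); print(np.degrees(np.arctan2(d[1],d[0])))
E
python3 -m jog '[[1,4,-4,0,0],[1,6,-8,0,0],[1,8,-12,0,0],[1,11,-15,0,0],[1,13,-18,0,0],[1,16,-21,0,0],[1,18,-24,0,0],[1,20,-26,0,0]]' 60
```

```text
rec [ 0.66630798 -0.09990925  0.044     ] tip [ 0.73366125 -0.09573375  0.012     ] 0.0674825733995338 3.547454646155887
deck [ 0.56388714 -0.28676955  0.032     ] cup [ 0.64040321 -0.31690493  0.034     ] 0.08223654827803127 -21.49669951221527
-21.577894437935594
-21.451387909664028
time_s: 1.82
position: [0.3796, 0.2314, 0.2025]
eef_rot: [0.173, 0.985, 0.0, 0.0]
contact_force: [0.3, 0.7, -0.1]
gripper_width: 0.0852
grip_force: 0.0
```

```bash
python3 -m jog '[[1,2.5,-3,0,0.1],[1,5,-6,0,0.2],[1,7.5,-9,0,0.3],[1,10,-12,0,0.41],[1,12.5,-15,0,0.41],[1,15,-18,0,0.41],[1,17.5,-21,0,0.41],[1,20,-24,0,0.41]]'
python3 -m jog '[[1,2.5,-3,0,0],[1,5,-6,0,0],[1,7,-8,0,0],[1,8.6,-9.1,0,0],[1,8.6,-9.1,0,0],[1,8.6,-9.1,0,0]]'
python3 - <<'E'
from h import *
o=readout.get_obs(); s=snapshot("wrist"); T=cam(s,o); save(s,"w1.png"); print(o["position"],T.round(3).tolist(), np.round(o["joints"],2))
im=s["color"][:,:,::-1].copy()
for z,r in [(.044,.028),(.044,.025)]:
    cv2.polylines(im,[proj(s,T,ring(.6663,-.0999,z,r)).astype(np.int32)],True,(0,255,0))
cv2.imwrite("pics/w1.png",im)
E
```

```text
time_s: 2.48
position: [0.5799, -0.0083, 0.2022]
eef_rot: [-0.031, 1.0, 0.0, 0.0]
contact_force: [0.7, 1.3, -0.5]
gripper_width: 0.0852
grip_force: 0.0
time_s: 2.98
position: [0.6652, -0.0981, 0.2009]
eef_rot: [-0.03, 1.0, 0.0, -0.001]
contact_force: [0.3, 0.5, -0.3]
gripper_width: 0.0854
grip_force: 0.0
[ 0.6651661  -0.09814994  0.20089558] [[-0.061, 0.951, 0.302, 0.588], [0.998, 0.057, 0.02, -0.102], [0.002, 0.303, -0.953, 0.372], [0.0, 0.0, 0.0, 1.0]] [-0.15  0.42  0.35  1.5   0.   -0.21]
```

View pics/w1.png

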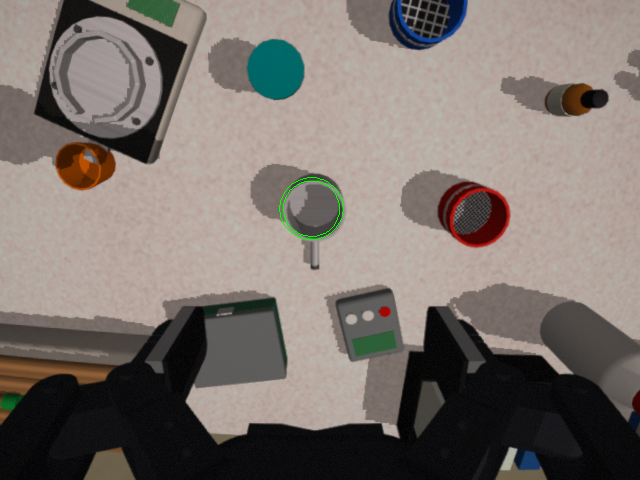

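The wrist picture shows the receiver at (312,208) under the projected rim circle, with its spout down to (315,268). The two cameras agree, so I'll grip it.

```bash
python3 - <<'E'
from h import *
o=readout.get_obs(); s=snapshot("wrist"); T=cam(s,o)
print("deck",at_z(s,T,(105.5,76),.032)); print("cup",at_z(s,T,(85,164),.034)); print("tip",at_z(s,T,(315,267),.012),"rim",at_z(s,T,(312,208),.044))
print("fine",fitcyl(s,T,hue(s,"fine"),(.666,.051)))
E
python3 -m jog '[[1,0.1,-0.15,-4,0],[1,0.1,-0.15,-8,0],[1,0.1,-0.15,-11,0],[1,0.1,-0.15,-14,0],[1,0.1,-0.15,-16.5,0],[1,0.1,-0.15,-18,0],[1,0.1,-0.15,-19.2,0],[1,0.1,-0.15,-19.2,0]]'
python3 -m jog '[[1,0,0,0,0],[0.6,0,0,0,0],[0.6,0,0,0,0],[0.5,0,0,0,0],[0.4,0,0,0,0],[0.4,0,0,0,0],[0.4,0,0,0,0],[0.4,0,0,0,0]]' 40
```

```text
deck [ 0.5623005  -0.28146661  0.032     ]
cup [ 0.63822607 -0.30581455  0.034     ]
tip [ 0.73357713 -0.09183085  0.012     ] rim [ 0.66476841 -0.09879186  0.044     ]
fine (array([0.66500816, 0.05226694]), 0.9652320597250643)
time_s: 3.75
position: [0.6638, -0.0977, 0.008]
eef_rot: [-0.032, 0.999, 0.0, -0.002]
contact_force: [-0.6, -0.0, -0.2]
gripper_width: 0.0857
grip_force: 0.0
time_s: 4.42
position: [0.6683, -0.1003, 0.0136]
eef_rot: [-0.031, 1.0, -0.001, 0.003]
contact_force: [1.0, -2.0, 9.3]
gripper_width: 0.0344
grip_force: 5.0
```

Run:
```python
from h import *
o=readout.get_obs(); s=snapshot("wrist");s2=snapshot("scene")
im=np.zeros((480,800,3),np.uint8); im[:,:426]=cv2.resize(s["color"],(426,320))[:0].sum() if 0 else 0
im[:300,:400]=cv2.resize(s["color"],(400,300)); im[:480,400:]=cv2.resize(s2["color"][180:420,220:420],(400,480))
cv2.imwrite("pics/c2.png",im[:,:,::-1]); print(o["position"],o["gripper_width"],o["contact_force"],o["joints"])
```

```text
[ 0.66826711 -0.10026703  0.01361301] 0.034392021899463124 [ 0.96603711 -1.96772841  9.33072811] [-0.14806242  0.45721064 -0.01388712  1.09348388 -0.00180431 -0.20966622]
```

View pics/c2.png

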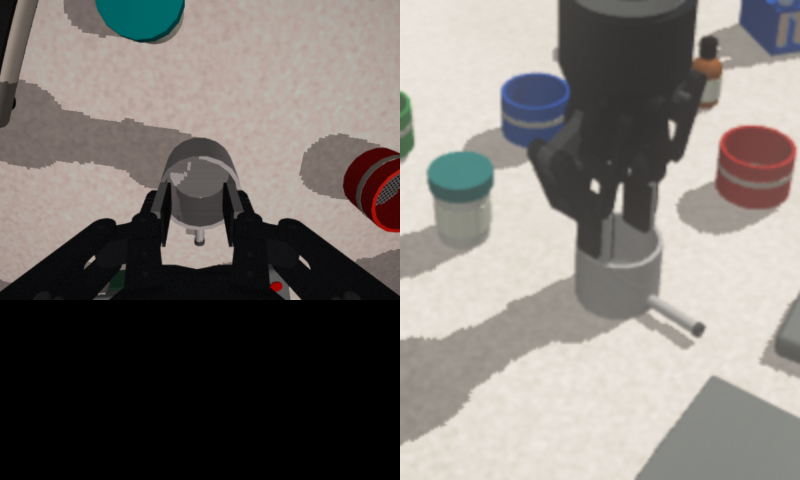

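The picture suggests the fingers are inside the mouth: the opening is 34 mm at only 5 N. I'll raise slowly and check.

```bash
python3 -m jog '[[0.4,0,0,0.3,0],[0.4,0,0,0.6,0],[0.4,0,0,1,0],[0.4,0,0,1,0]]'
python3 - <<'E'
from h import *
o=readout.get_obs(); s=snapshot("wrist");s2=snapshot("scene")
im=np.zeros((600,800,3),np.uint8)
im[:,:400]=cv2.resize(s["color"][200:410,240:380],(400,600)); im[:480,400:]=cv2.resize(s2["color"][240:360,280:380],(400,480))
cv2.imwrite("pics/c3.png",im[:,:,::-1]); print(o["position"],o["gripper_width"],o["contact_force"])
E
```

```text
time_s: 4.85
position: [0.6663, -0.0989, 0.021]
eef_rot: [-0.031, 1.0, -0.0, 0.0]
contact_force: [-0.9, 0.3, 0.2]
gripper_width: 0.034
grip_force: 0.0
[ 0.66631592 -0.0989279   0.02104788] 0.034041192492269445 [-0.8931157   0.31868759  0.15449212]
```

View pics/c3.png

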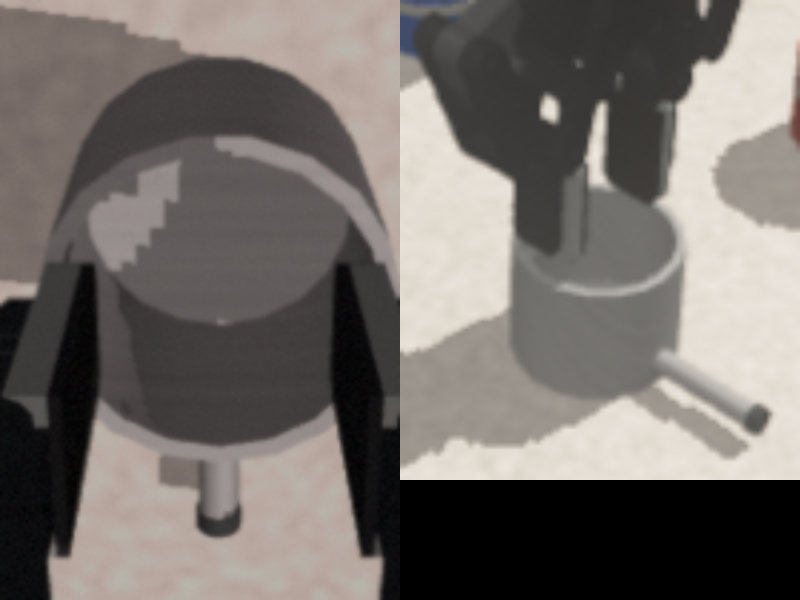

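The cup stands unmoved on the table, with both fingers inside the mouth and free. I'll lift out, open, descend again and close gradually.

```bash
python3 -m jog '[[0.4,0,0,2,0],[0.4,0,0,4,0],[0.4,0,0,6,0],[1,0,0,6,0],[1,0,0,6,0],[1,0,0,6,0],[1,0,0,6,0],[1,0,0,6,0]]' 20
python3 - <<'E'
from h import *
o=readout.get_obs(); s=snapshot("wrist"); T=cam(s,o);print(o["position"])
im=s["color"][:,:,::-1].copy()
for z,r in [(.044,.028),(.044,.025),(0.,.028)]:
    cv2.polylines(im,[proj(s,T,ring(.6663,-.0985,z,r)).astype(np.int32)],True,(0,255,0))
cv2.imwrite("pics/w4.png",im[100:])
E
python3 -m jog '[[1,0,0,-2,0],[1,0,0,-4,0],[1,0,0,-5,0],[1,0,0,-6,0],[1,0,0,-7,0],[1,0,0,-7,0],[1,0,0,-7,0],[1,0,0,-7,0]]'
python3 -m jog '[[0.92,0,0,0,0],[0.86,0,0,0,0],[0.8,0,0,0,0],[0.76,0,0,0,0],[0.72,0,0,0,0],[0.7,0,0,0,0],[0.68,0,0,0,0],[0.68,0,0,0,0]]' 20
```

```text
time_s: 5.62
position: [0.6651, -0.0988, 0.0785]
eef_rot: [-0.031, 1.0, 0.0, -0.001]
contact_force: [-0.2, 0.1, -0.6]
gripper_width: 0.0852
grip_force: 0.0
[ 0.66509831 -0.09880506  0.07853922]
time_s: 6.33
position: [0.6664, -0.099, 0.0109]
eef_rot: [-0.031, 1.0, -0.0, 0.001]
contact_force: [0.1, -0.0, 0.4]
gripper_width: 0.0856
grip_force: 0.0
time_s: 7.0
position: [0.6659, -0.0989, 0.0101]
eef_rot: [-0.031, 1.0, 0.0, -0.0]
contact_force: [-0.4, 0.0, 0.0]
gripper_width: 0.058
grip_force: 0.0
```

View pics/w4.png

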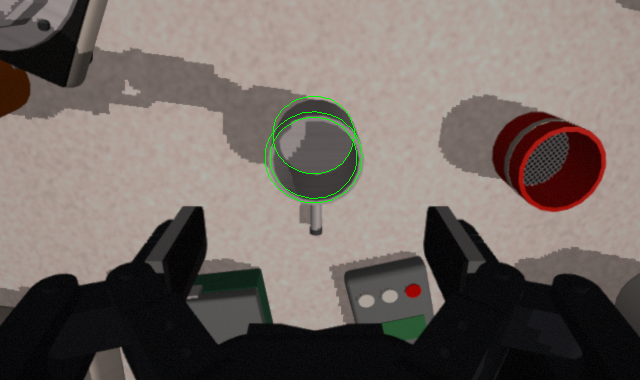

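The cup is centred under the circle at (315,258 in the full frame). I'll close the last bit slowly.

```bash
python3 -m jog '[[0.66,0,0,0,0],[0.65,0,0,0,0],[0.64,0,0,0,0],[0.63,0,0,0,0],[0.62,0,0,0,0],[0.62,0,0,0,0],[0.62,0,0,0,0]]' 25
```

```text
time_s: 7.58
position: [0.6664, -0.0992, 0.0111]
eef_rot: [-0.031, 1.0, -0.0, 0.001]
contact_force: [-1.0, -0.4, 6.0]
gripper_width: 0.0533
grip_force: 4.5
```

```bash
python3 -m jog '[[0.61,0,0,0,0],[0.61,0,0,0,0]]' 25;python3 -m jog '[[0.6,0,0,0,0],[0.6,0,0,0,0]]' 25
python3 - <<'E'
from h import *
s=snapshot("wrist");s2=snapshot("scene")
im=np.zeros((600,800,3),np.uint8)
im[:,:400]=cv2.resize(s["color"][200:410,240:380],(400,600)); im[:480,400:]=cv2.resize(s2["color"][240:360,280:380],(400,480))
cv2.imwrite("pics/c5.png",im[:,:,::-1])
E
```

```text
time_s: 7.75
position: [0.6666, -0.0995, 0.0114]
eef_rot: [-0.031, 1.0, -0.001, 0.001]
contact_force: [-0.8, -0.0, 5.8]
gripper_width: 0.0522
grip_force: 4.5
time_s: 7.92
position: [0.6668, -0.0998, 0.0115]
eef_rot: [-0.031, 1.0, -0.001, 0.001]
contact_force: [-0.8, -2.1, 5.0]
gripper_width: 0.0514
grip_force: 4.8
```

View pics/c5.png

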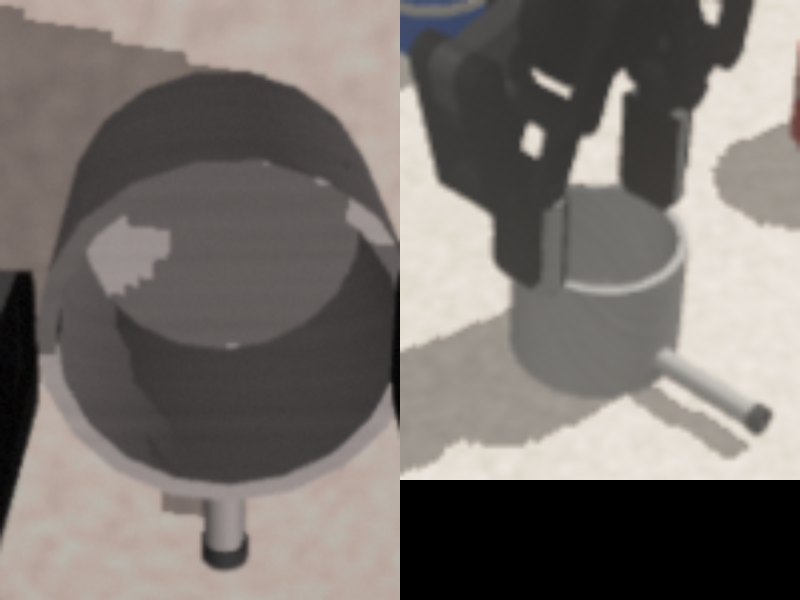

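The finger tips are only at rim height (about z 0.04) while the TCP reads 0.011, so the pads hardly reach the cup. I'll check the tips' true position in the tool frame from the wrist calibration.

Run:
```python
from h import *
s=snapshot("wrist");T=np.array(s["tool_from_camera"]);print(T.round(4).tolist(),arm.hold_point_z)
for z in [0,-.013,-.02,-.03,-.04,-.05]: print(z,proj(s,T,[[-.011,-.0425,z],[.011,-.0425,z],[-.011,.0425,z],[.011,.0425,z]]).round().tolist())
o=readout.get_obs()
im=s["color"][:,:,::-1].copy()
for z,r in [(.044,.028),(.044,.025)]:
    cv2.polylines(im,[proj(s,cam(s,o),ring(.6665,-.099,z,r)).astype(np.int32)],True,(0,255,0))
cv2.imwrite("pics/c6.png",im)
```

```text
[[-0.0003, -0.9526, -0.3044, 0.0778], [1.0, -0.0007, 0.001, 0.0007], [-0.0012, -0.3044, 0.9526, -0.1713], [0.0, 0.0, 0.0, 1.0]] 0.0187
0 [[228.0, 302.0], [225.0, 261.0], [398.0, 302.0], [401.0, 261.0]]
-0.013 [[222.0, 315.0], [219.0, 272.0], [404.0, 315.0], [407.0, 271.0]]
-0.02 [[219.0, 322.0], [215.0, 278.0], [407.0, 322.0], [411.0, 278.0]]
-0.03 [[213.0, 334.0], [209.0, 288.0], [412.0, 334.0], [417.0, 288.0]]
-0.04 [[207.0, 348.0], [202.0, 299.0], [418.0, 348.0], [423.0, 299.0]]
-0.05 [[201.0, 363.0], [194.0, 312.0], [425.0, 363.0], [431.0, 311.0]]
```

View pics/c6.png

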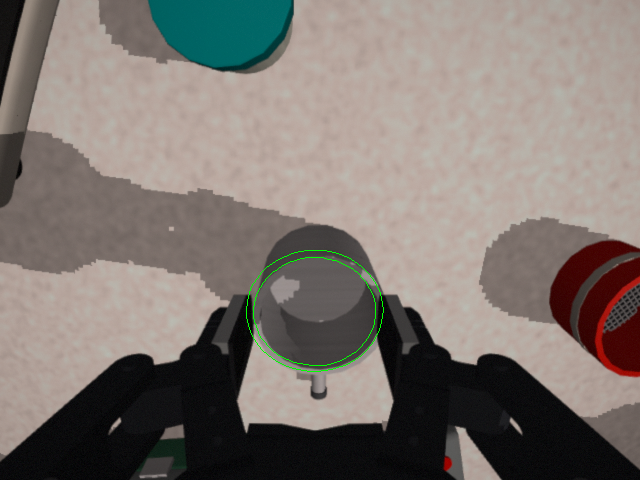

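Fully open, the pad tips project about 43 mm behind the TCP instead of 13, so the fingers sit about 28–30 mm shorter than described. That explains the failed grip, because they were only at the rim. I'll open, go about 29 mm lower and watch the force.

```bash
python3 -m jog '[[0.6,0,0,0.5,0],[1,0,0,0.5,0],[1,0,0,0.5,0],[1,0,0,0.5,0],[1,0,0,0.5,0],[1,0,0,0,0],[1,0,0,-0.7,0],[1,0,0,-1.4,0]]' 20
python3 -m jog '[[1,0,0,-0.7,0],[1,0,0,-1.4,0],[1,0,0,-1.4,0],[1,0,0,-1.4,0],[0.9,0,0,-1.4,0],[0.82,0,0,-1.4,0],[0.75,0,0,-1.4,0],[0.7,0,0,-1.4,0]]'
python3 -m jog '[[0.67,0,0,0,0],[0.65,0,0,0,0],[0.6,0,0,0,0],[0.5,0,0,0,0],[0.5,0,0,0,0],[0.5,0,0,0,0]]' 40
python3 - <<'E'
from h import *
s=snapshot("wrist");s2=snapshot("scene");o=readout.get_obs();T=cam(s2)
im=np.zeros((600,800,3),np.uint8)
im[:,:400]=cv2.resize(s["color"][200:410,240:380],(400,600)); im[:480,400:]=cv2.resize(s2["color"][240:360,280:380],(400,480))
cv2.imwrite("pics/c7.png",im[:,:,::-1])
# rows of the -y outer pad line at heights, crop coords
for z in [.0,.01,.015,.02,.03,.04]:
    p=proj(s2,T,[[o["position"][0]+.011,o["position"][1]-.028,z]])[0]; print(z,((p-[280,240])*4+[400,0]).round())
E
```

```text
time_s: 8.73
position: [0.6658, -0.0989, -0.0048]
eef_rot: [-0.031, 1.0, 0.0, -0.0]
contact_force: [0.1, -0.1, -0.2]
gripper_width: 0.0851
grip_force: 0.0
time_s: 9.4
position: [0.6662, -0.099, -0.0174]
eef_rot: [-0.031, 1.0, -0.0, 0.0]
contact_force: [0.1, -0.5, -0.3]
gripper_width: 0.06
grip_force: 0.0
time_s: 9.9
position: [0.6663, -0.0989, -0.0174]
eef_rot: [-0.031, 1.0, -0.0, 0.0]
contact_force: [-0.1, 1.4, 6.0]
gripper_width: 0.0556
grip_force: 43.2
0.0 [546. 394.]
0.01 [547. 371.]
0.015 [548. 360.]
0.02 [548. 348.]
0.03 [549. 324.]
0.04 [549. 300.]
```

View pics/c7.png

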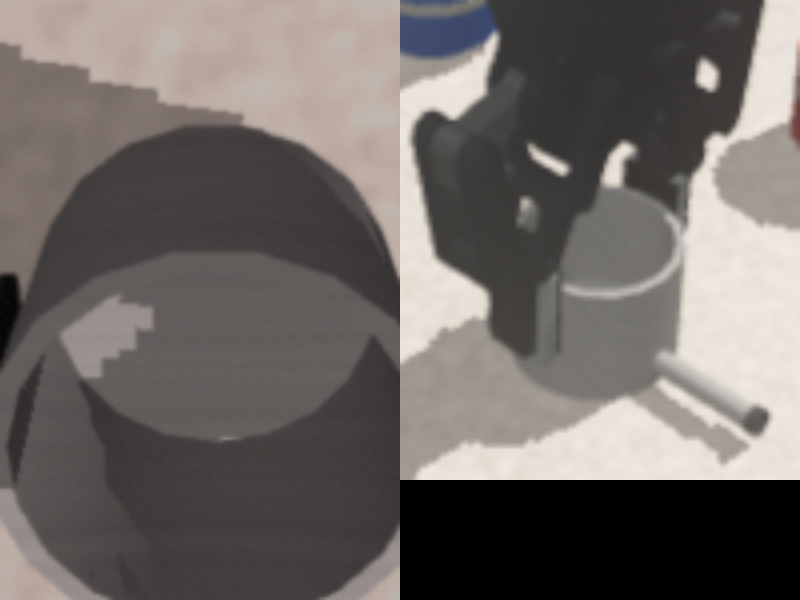

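The grip is good: 55.6 mm at 43 N, with tips about 18 mm above the table, i.e. TCP + 35 mm. Now I'll lift, turn and approach the deck, measuring it again on the way.

```bash
python3 -m jog '[[0.5,0,0,0.5,0],[0.5,0,0,2,0],[0.5,0,0,5,0],[0.5,0,0,8,0],[0.5,0,0,11,-0.1],[0.5,0,0,14,-0.2],[0.5,-1,-3,15,-0.32],[0.5,-2,-5,15,-0.43]]'
python3 -m jog '[[0.5,0,-1,0,0],[0.5,0,-2,0,0],[0.5,0,-3,0,0],[0.5,0,-3,0,0],[0.5,0,-3,0,0]]'
python3 - <<'E'
from h import *
o=readout.get_obs(); s=snapshot("wrist"); T=cam(s,o);print(o["position"])
im=s["color"][:,:,::-1].copy()
for z,r in [(.044,.036),(.032,.049)]:
    cv2.polylines(im,[proj(s,T,ring(.5639,-.2868,z,r)).astype(np.int32)],True,(0,255,0))
cv2.polylines(im,[proj(s,T,ring(.6404,-.3169,.034,.017)).astype(np.int32)],True,(0,255,0))
cv2.imwrite("pics/w8.png",im)
E
```

```text
time_s: 10.67
position: [0.6476, -0.1499, 0.1357]
eef_rot: [0.185, 0.983, -0.001, 0.003]
contact_force: [0.6, 0.3, -1.3]
gripper_width: 0.0551
grip_force: 42.8
time_s: 11.08
position: [0.6458, -0.179, 0.1311]
eef_rot: [0.183, 0.983, 0.0, -0.001]
contact_force: [-0.4, -0.1, -1.2]
gripper_width: 0.0552
grip_force: 42.8
[ 0.64584443 -0.17896407  0.13108271]
```

View pics/w8.png

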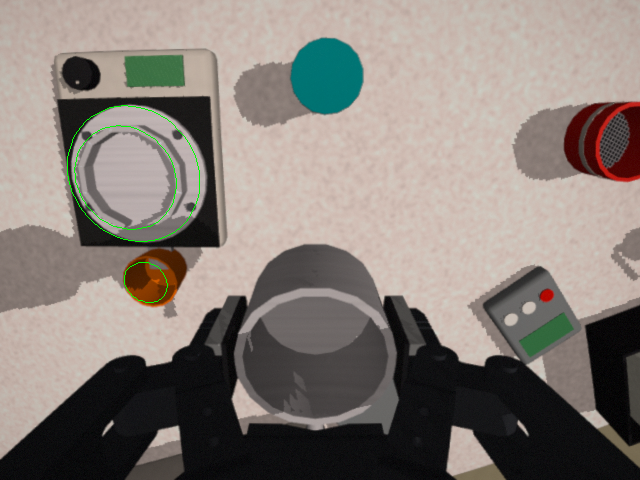

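The deck disc in the wrist view centres at about (139,172), against (134,173) predicted. The cup rim is at about (155,278). I'll compute wrist and scene estimates numerically.

Run:
```python
from h import *
o=readout.get_obs(); s=snapshot("wrist"); T=cam(s,o)
print("disc w",at_z(s,T,(139,172.5),.032)); 
ty=R.from_quat(o["eef_rot"]).as_matrix()[:,1]; print("tool y",np.degrees(np.arctan2(ty[1],ty[0])))
for A,B,z in [((210,98),(219,246),.028),((59,98),(81,246),.028)]:
    d=at_z(s,T,B,z)-at_z(s,T,A,z); print(np.degrees(np.arctan2(d[1],d[0])),np.hypot(*d[:2]))
def disc(s,T,x0,m,rr):
    pass
for c in ["top","scene"]:
    s=snapshot(c);T=cam(s)
    # orange cup silhouette
    h=cv2.cvtColor(s["color"],cv2.COLOR_RGB2HSV); m=(h[:,:,0]>5)&(h[:,:,0]<18)&(h[:,:,1]>150)
    print(c,"cup",fitcyl(s,T,m,(.64,-.316),((.034,.0175),(0,.015))))
    # black deck panel: hull corners
    p=proj(s,T,[[.5639,-.2868,.03]])[0]; q=R0(s,T,(.5639,-.2868))
    k=(h[:,:,2]<75).astype(np.uint8); x,y=p.astype(int); w=int(q*1.6); sub=np.zeros_like(k); sub[y-w:y+w,x-w:x+w]=k[y-w:y+w,x-w:x+w]
    n,l,st,ce=cv2.connectedComponentsWithStats(sub); i=1+np.argmax(st[1:,4])
    H=cv2.convexHull(np.argwhere(l==i)[:,::-1].astype(np.int32)); ap=cv2.approxPolyDP(H,4,True)[:,0]
    print(c,[(tuple(u.tolist()),at_z(s,T,u,.03)[:2].round(3).tolist()) for u in ap])
    g=cv2.cvtColor(s["color"],cv2.COLOR_RGB2GRAY)
s=snapshot("scene"); T=cam(s); im=s["color"][:,:,::-1].copy()
im=cv2.resize(im[280:430,80:240],(800,750))
for z,r in [(.044,.036),(.032,.049)]:
    cv2.polylines(im,[((proj(s,T,ring(.5639,-.2868,z,r))-[80,280]+.5)*5).astype(np.int32)],True,(0,255,0))
cv2.imwrite("pics/s9.png",im[:600])
```

```text
disc w [ 0.56296113 -0.28078152  0.032     ]
tool y 68.96989770857344
-21.752941109845025 0.10723693727221131
-22.425343812080083 0.11014261590671946Traceback (most recent call last):
  File "<stdin>", line 13, in <module>
  File "h.py", line 28, in fitcyl
    ch,ah=cen(H)
          ~~~^^^
  File "h.py", line 27, in cen
    def cen(h): m=cv2.moments(h); return np.array([m["m10"]/m["m00"],m["m01"]/m["m00"]]),m["m00"]
                                                   ~~~~~~~~^~~~~~~~~
ZeroDivisionError: float division by zero
```

Run:
```python
from h import *
s=snapshot("scene"); T=cam(s); im=s["color"][:,:,::-1].copy()
im=cv2.resize(im[280:400,80:240],(800,600),interpolation=cv2.INTER_CUBIC)
for (x,y),c in [((.5639,-.2868),(0,255,0)),((.563,-.281),(0,0,255))]:
  for z,r in [(.044,.036),(.032,.049)]:
    cv2.polylines(im,[((proj(s,T,ring(x,y,z,r))-[80,280]+.5)*5).astype(np.int32)],True,c)
cv2.imwrite("pics/s9.png",im)
```

View pics/s9.png

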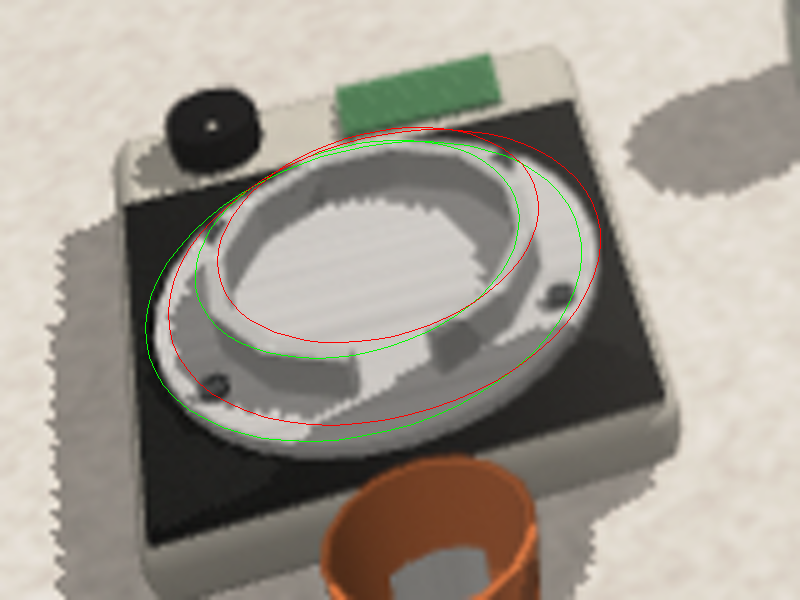

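The scene view shows the disc and collar between the two estimates, so the fused deck centre is about (0.5645,-0.2845), yaw about -21.8°. I'll move over it and hover just above the collar.

```bash
python3 -m jog '[[0.5,-2,-2.5,0,0],[0.5,-4,-5,0,0],[0.5,-6,-8,0,-0.015],[0.5,-7.5,-10,0,-0.015],[0.5,-8.1,-10.55,-2,-0.015],[0.5,-8.1,-10.55,-5,-0.015],[0.5,-8.1,-10.55,-7,-0.015],[0.5,-8.1,-10.55,-9,-0.015]]'
python3 -m jog '[[0.5,0,0,0,0],[0.5,0,0,0,0],[0.5,0,0,0,0]]'
python3 - <<'E'
from h import *
s=snapshot("scene"); 
cv2.imwrite("pics/s10.png",cv2.resize(s["color"][280:400,80:240,::-1],(800,600),interpolation=cv2.INTER_CUBIC))
E
```

```text
time_s: 11.95
position: [0.5645, -0.2841, 0.041]
eef_rot: [0.19, 0.982, 0.0, -0.0]
contact_force: [-0.4, -0.2, -1.0]
gripper_width: 0.0554
grip_force: 43.0
time_s: 12.2
position: [0.5657, -0.2844, 0.0434]
eef_rot: [0.19, 0.982, -0.0, 0.001]
contact_force: [0.8, 0.8, -1.8]
gripper_width: 0.0553
grip_force: 42.9
```

View pics/s10.png

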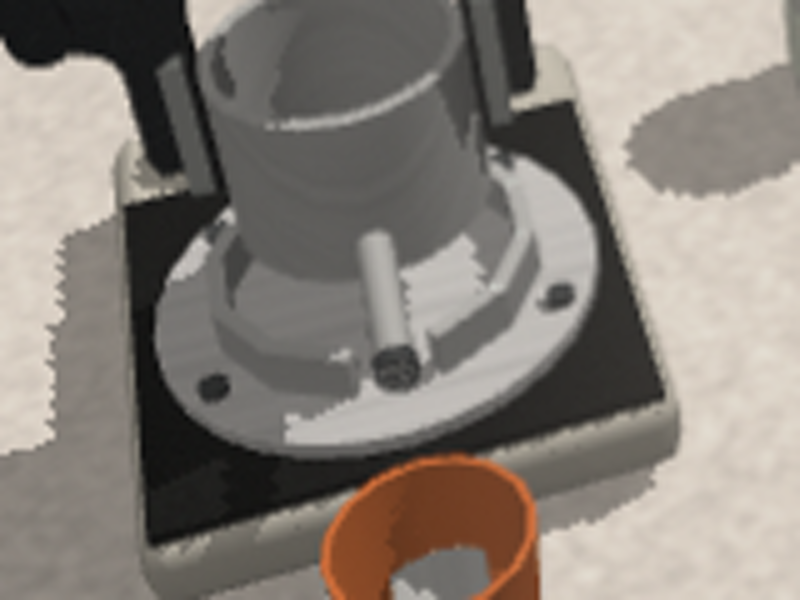

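The spout at (395,370) hangs above the collar gap (columns 355–430), and the cup is centred on the collar. I'll lower it.

```bash
python3 -m jog '[[0.5,0,0,-0.6,0],[0.5,0,0,-1.2,0],[0.5,0,0,-1.8,0],[0.5,0,0,-2.3,0],[0.5,0,0,-2.5,0],[0.5,0,0,-2.5,0],[0.5,0,0,-2.5,0]]'
python3 -m jog '[[0.5,0,0,-0.1,0],[0.5,0,0,-0.2,0],[0.5,0,0,-0.3,0],[0.5,0,0,-0.3,0],[0.5,0,0,-0.3,0]]'
```

```text
time_s: 12.83
position: [0.5648, -0.2844, 0.0169]
eef_rot: [0.19, 0.982, 0.0, -0.0]
contact_force: [0.7, 0.3, -1.2]
gripper_width: 0.0553
grip_force: 42.9
time_s: 13.25
position: [0.5652, -0.2846, 0.0147]
eef_rot: [0.19, 0.982, -0.0, 0.0]
contact_force: [-0.9, 1.0, 1.7]
gripper_width: 0.0553
grip_force: 43.3
```

```bash
python3 -m jog '[[0.5,0,0,-0.1,0],[0.5,0,0,-0.1,0],[0.5,0,0,-0.1,0]]'
python3 -m jog '[[0.62,0,0,0,0],[0.66,0,0,0,0],[0.7,0,0,0,0],[0.8,0,0,0,0],[0.9,0,0,0,0],[1,0,0,0,0],[1,0,0,0,0],[1,0,0,0,0]]' 20
python3 -m jog '[[1,0,0,0.5,0],[1,0,0,2,0],[1,0,0,4,0],[1,0,0,8,0],[1,0,0,12,0],[1,0,0,16,0],[1,0,0,16,0],[1,0,0,16,0]]'
python3 - <<'E'
from h import *
o=readout.get_obs(); s=snapshot("wrist"); T=cam(s,o);s2=snapshot("scene");T2=cam(s2)
im=np.zeros((600,800,3),np.uint8)
im[:,:400]=cv2.resize(s["color"][100:340,240:400],(400,600)); im[:480,400:]=cv2.resize(s2["color"][280:400,100:200],(400,480))
cv2.polylines(im,[((proj(s,T,ring(.5645,-.2845,.076,.028))-[240,100]+.5)*2.5).astype(np.int32)],True,(0,255,0))
cv2.polylines(im,[((proj(s2,T2,ring(.5645,-.2845,.076,.028))-[100,280]+.5)*4+[400,0]).astype(np.int32)],True,(0,255,0))
cv2.imwrite("pics/c11.png",im[:,:,::-1])
E
```

```text
time_s: 13.5
position: [0.5652, -0.2846, 0.0146]
eef_rot: [0.19, 0.982, -0.0, 0.001]
contact_force: [-2.8, 1.5, 8.8]
gripper_width: 0.0548
grip_force: 44.0
time_s: 14.17
position: [0.5649, -0.2845, 0.0129]
eef_rot: [0.19, 0.982, 0.0, -0.0]
contact_force: [-0.3, 0.2, -0.0]
gripper_width: 0.0853
grip_force: 0.0
time_s: 14.83
position: [0.5665, -0.2852, 0.177]
eef_rot: [0.19, 0.982, -0.001, 0.003]
contact_force: [-0.2, -0.6, -1.1]
gripper_width: 0.0856
grip_force: 0.0
```

View pics/c11.png

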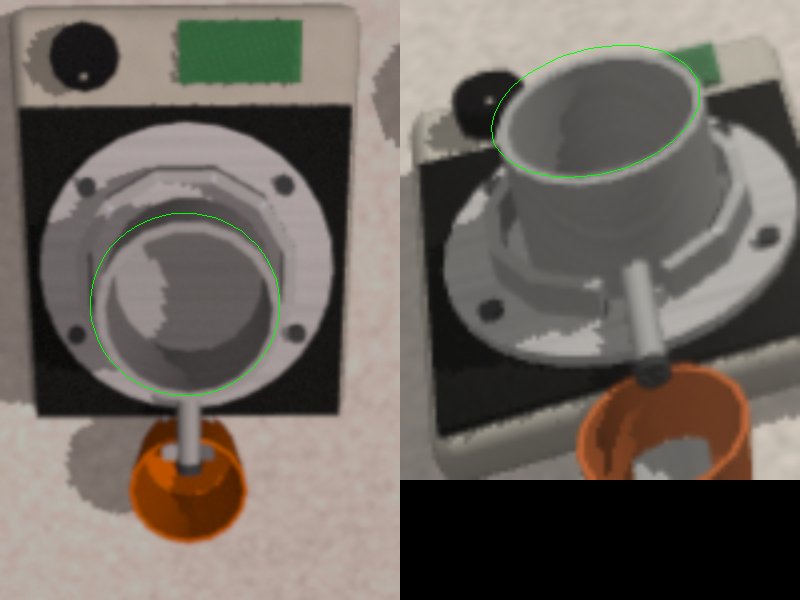

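The receiver is seated inside the collar, with its spout through the gap over the orange cup. Its centre sits about 1.5 mm forward of the overlay, so about (0.566,-0.285). That was my last picture view, so I'll go on with numeric checks only. Next is the red sieve.

```bash
python3 -m jog '[[1,1,4,0,0],[1,2,7.5,0,0],[1,3,11,0,0],[1,4,15,0,0],[1,5,19,0,0],[1,6,22,0,0],[1,7,26,0,0],[1,8,29,0,0]]' 20
python3 -m jog '[[1,1,2,0,0],[1,2,4.8,0,0],[1,2,4.8,0,0],[1,2,4.8,0,0],[1,2,4.8,0,0]]'
cat > look.py <<'E'
from h import *
import sys
n=sys.argv[1]; x0=[float(v) for v in sys.argv[2:4]]
o=readout.get_obs(); s=snapshot("wrist"); T=cam(s,o)
x,r=fitcyl(s,T,hue(s,n),x0); print("found",x.round(4),"ratio",round(r,2),"tcp",o["position"].round(4),"shift cm",((x-o["position"][:2])*100).round(2), "z to -20mm",round((-.020-o["position"][2])*100,2))
E
python3 look.py fine .6655 .0515
```

```text
time_s: 15.6
position: [0.644, 0.0083, 0.1709]
eef_rot: [0.19, 0.982, -0.0, -0.002]
contact_force: [1.2, -0.9, 0.1]
gripper_width: 0.0858
grip_force: 0.0
time_s: 16.02
position: [0.664, 0.0533, 0.1714]
eef_rot: [0.19, 0.982, -0.001, -0.001]
contact_force: [-0.1, -0.1, 1.0]
gripper_width: 0.0852
grip_force: 0.0
found [0.665 0.052] ratio 0.97 tcp [0.664  0.0533 0.1714] shift cm [ 0.09 -0.13] z to -20mm -19.14
```

```bash
python3 -m jog '[[1,0.1,-0.1,-4,0],[1,0.1,-0.1,-8,0],[1,0.1,-0.1,-12,0],[1,0.1,-0.1,-15,0],[1,0.1,-0.1,-17.5,0],[1,0.1,-0.1,-19.1,0],[1,0.1,-0.1,-19.1,0],[1,0.1,-0.1,-19.1,0]]' 20
python3 -m jog '[[0.9,0,0,0,0],[0.82,0,0,0,0],[0.76,0,0,0,0],[0.71,0,0,0,0],[0.68,0,0,0,0],[0.65,0,0,0,0],[0.6,0,0,0,0],[0.6,0,0,0,0]]' 20
python3 -m jog '[[0.5,0,0,0,0],[0.5,0,0,0,0],[0.5,0,0,0,0],[0.5,0,0,0,0]]' 30
```

```text
time_s: 16.73
position: [0.6648, 0.0512, -0.0186]
eef_rot: [0.191, 0.982, -0.0, -0.001]
contact_force: [-0.0, 0.7, 0.9]
gripper_width: 0.0856
grip_force: 0.0
time_s: 17.4
position: [0.6664, 0.0526, -0.017]
eef_rot: [0.19, 0.982, 0.0, 0.001]
contact_force: [-0.9, -0.8, 5.2]
gripper_width: 0.0555
grip_force: 21.3
time_s: 17.73
position: [0.6664, 0.0526, -0.017]
eef_rot: [0.19, 0.982, 0.0, 0.001]
contact_force: [-1.7, -0.3, 5.6]
gripper_width: 0.0554
grip_force: 31.3
```

```bash
python3 -m jog '[[0.5,0,0,1,0],[0.5,0,0,4,0],[0.5,0,0,8,0],[0.5,0,-1,12,0],[0.5,-1,-4,14,0],[0.5,-2,-8,14,0],[0.5,-3,-12,14,0],[0.5,-4,-15.5,14,0]]'
python3 -m jog '[[0.5,-1,-3.5,0,0],[0.5,-2,-7,0,0],[0.5,-3,-10.5,0,0],[0.5,-4,-14,0,0],[0.5,-5,-16.5,0,0],[0.5,-6,-18.2,0,0],[0.5,-6,-18.2,0,0],[0.5,-6,-18.2,0,0]]'
```

```text
time_s: 18.4
position: [0.6256, -0.1041, 0.1232]
eef_rot: [0.19, 0.982, -0.0, 0.001]
contact_force: [0.5, 0.1, 0.2]
gripper_width: 0.0554
grip_force: 32.2
time_s: 19.07
position: [0.5653, -0.2852, 0.1222]
eef_rot: [0.191, 0.982, 0.0, -0.0]
contact_force: [1.0, 0.5, -0.8]
gripper_width: 0.055
grip_force: 32.2
```

```bash
python3 -m jog '[[0.5,0,0,-2,0],[0.5,0,0,-4,0],[0.5,0,0,-5,0],[0.5,0,0,-5.6,0],[0.5,0,0,-6.0,0],[0.5,0,0,-6.3,0],[0.5,0,0,-6.6,0],[0.5,0,0,-6.6,0]]'
python3 -m jog '[[0.5,0,0,-0.1,0],[0.5,0,0,-0.2,0],[0.5,0,0,-0.3,0],[0.5,0,0,-0.4,0],[0.5,0,0,-0.4,0],[0.5,0,0,-0.4,0]]'
```

```text
time_s: 19.73
position: [0.5662, -0.2844, 0.0562]
eef_rot: [0.19, 0.982, -0.0, 0.0]
contact_force: [0.7, -0.7, -1.0]
gripper_width: 0.0552
grip_force: 32.2
time_s: 20.23
position: [0.5659, -0.2845, 0.0521]
eef_rot: [0.19, 0.982, 0.0, 0.0]
contact_force: [0.0, 0.4, -0.3]
gripper_width: 0.0552
grip_force: 32.3
```

```bash
python3 -m jog '[[0.5,0,0,-0.1,0],[0.5,0,0,-0.1,0],[0.5,0,0,-0.2,0],[0.5,0,0,-0.2,0],[0.5,0,0,-0.2,0]]'
```

```text
time_s: 20.65
position: [0.5661, -0.2846, 0.0519]
eef_rot: [0.19, 0.982, -0.0, 0.001]
contact_force: [-3.1, 1.0, 9.3]
gripper_width: 0.0555
grip_force: 33.2
```

```bash
python3 -m jog '[[0.62,0,0,0,0],[0.66,0,0,0,0],[0.7,0,0,0,0],[0.8,0,0,0,0],[0.9,0,0,0,0],[1,0,0,0,0],[1,0,0,0,0],[1,0,0,0,0]]' 20
python3 -m jog '[[1,0,0,0.5,0],[1,0,0,2,0],[1,0,0,4,0],[1,0,0,8,0],[1,0,0,12,0],[1,0,0,13,0],[1,0,0,13,0],[1,0,0,13,0]]'
cat > chk.py <<'E'
from h import *
import sys
n=sys.argv[1]; f=float(sys.argv[2])
o=readout.get_obs()
for c in ["wrist","scene"]:
    s=snapshot(c); T=cam(s,o); h=f
    # fit full silhouette at stacked height: mask near
    m=hue(s,n); p=proj(s,T,[[.566,-.285,f+.03]])[0]; k=np.zeros_like(m); q=int(1.0*R0(s,T,(.566,-.285))) if c=="scene" else 130
    x,y=p.astype(int); k[max(0,y-q):y+q,max(0,x-q):x+q]=m[max(0,y-q):y+q,max(0,x-q):x+q]
    P=np.argwhere(k)[:,::-1].astype(np.float32)
    H=cv2.convexHull(P); b=np.r_[P.min(0),P.max(0)]
    Q=np.vstack([proj(s,T,ring(.566,-.285,z,.028)) for z in (f+.007,f+.044)]); print(c,"seen",b,"pred",np.r_[Q.min(0),Q.max(0)].round())
E
python3 chk.py fine .069
```

```text
time_s: 21.32
position: [0.5659, -0.2844, 0.0499]
eef_rot: [0.19, 0.982, 0.0, -0.0]
contact_force: [0.9, 0.1, 1.2]
gripper_width: 0.0855
grip_force: 0.0
time_s: 21.98
position: [0.5664, -0.2847, 0.1809]
eef_rot: [0.19, 0.982, -0.0, 0.001]
contact_force: [0.1, 0.3, -1.0]
gripper_width: 0.0854
grip_force: 0.0
wrist seen [272. 186. 357. 316.] pred [270. 187. 355. 278.]
scene seen [117. 267. 176. 324.] pred [116. 266. 175. 325.]
```

The red sieve is home. Next is the green one.

```bash
python3 -m jog '[[1,-2.5,2.8,0,0],[1,-5,5.8,0,0],[1,-7.5,8.8,0,0],[1,-10,11.8,0,0],[1,-12.5,14.6,0,0],[1,-13.7,16,0,0],[1,-13.7,16,0,0],[1,-13.7,16,0,0]]'
python3 -m jog '[[1,0,0,0,0],[1,0,0,0,0]]'
python3 look.py medium .4287 -.125
```

```text
time_s: 22.75
position: [0.428, -0.1238, 0.1792]
eef_rot: [0.19, 0.982, -0.0, -0.001]
contact_force: [0.5, 0.2, -1.0]
gripper_width: 0.0855
grip_force: 0.0
time_s: 22.92
position: [0.4294, -0.125, 0.1793]
eef_rot: [0.191, 0.982, -0.0, -0.001]
contact_force: [-0.6, 0.1, 1.3]
gripper_width: 0.0856
grip_force: 0.0
found [ 0.4288 -0.1222] ratio 0.93 tcp [ 0.4294 -0.125   0.1793] shift cm [-0.05  0.28] z to -20mm -19.93
```

```bash
python3 -m jog '[[1,0,0.15,-4,0],[1,0,0.15,-8,0],[1,0,0.15,-12,0],[1,0,0.15,-15,0],[1,0,0.15,-18,0],[1,0,0.15,-19.7,0],[1,0,0.15,-19.7,0],[1,0,0.15,-19.7,0]]' 20
python3 -m jog '[[0.9,0,0,0,0],[0.82,0,0,0,0],[0.76,0,0,0,0],[0.71,0,0,0,0],[0.68,0,0,0,0],[0.65,0,0,0,0],[0.6,0,0,0,0],[0.6,0,0,0,0]]' 20
python3 -m jog '[[0.5,0,0,0,0],[0.5,0,0,0,0],[0.5,0,0,0,0],[0.5,0,0,0,0]]' 30
```

```text
time_s: 23.63
position: [0.4283, -0.1232, -0.0177]
eef_rot: [0.191, 0.982, 0.0, -0.001]
contact_force: [0.4, -0.2, 0.3]
gripper_width: 0.0855
grip_force: 0.0
time_s: 24.3
position: [0.4295, -0.1231, -0.016]
eef_rot: [0.19, 0.982, -0.0, 0.001]
contact_force: [-1.6, 0.6, 6.0]
gripper_width: 0.0562
grip_force: 20.6
time_s: 24.63
position: [0.4295, -0.1231, -0.0159]
eef_rot: [0.19, 0.982, -0.0, 0.001]
contact_force: [-0.9, -0.2, 6.0]
gripper_width: 0.056
grip_force: 30.5
```

```bash
python3 -m jog '[[0.5,0,0,1,0],[0.5,0,0,4,0],[0.5,0,0,8,0],[0.5,0,0,12,0],[0.5,0,0,15.5,0],[0.5,2.5,-2.5,15.5,0],[0.5,5,-5.5,15.5,0],[0.5,7.5,-8.5,15.5,0]]'
python3 -m jog '[[0.5,2,-2.4,0,0],[0.5,4,-4.8,0,0],[0.5,5.5,-6.8,0,0],[0.5,6.15,-7.7,0,0],[0.5,6.15,-7.7,0,0],[0.5,6.15,-7.7,0,0],[0.5,6.15,-7.7,0,0]]'
```

```text
time_s: 25.3
position: [0.5053, -0.2088, 0.1403]
eef_rot: [0.19, 0.982, -0.0, 0.002]
contact_force: [1.1, 0.7, -0.2]
gripper_width: 0.0551
grip_force: 32.3
time_s: 25.88
position: [0.5648, -0.2843, 0.1383]
eef_rot: [0.19, 0.982, 0.0, -0.0]
contact_force: [-0.2, 0.2, -0.2]
gripper_width: 0.0557
grip_force: 32.3
```

```bash
python3 -m jog '[[0.5,0.1,-0.05,-1.5,0],[0.5,0.1,-0.05,-3,0],[0.5,0.1,-0.05,-3.6,0],[0.5,0.1,-0.05,-4,0],[0.5,0.1,-0.05,-4.3,0],[0.5,0.1,-0.05,-4.6,0],[0.5,0.1,-0.05,-4.6,0],[0.5,0.1,-0.05,-4.6,0]]'
python3 -m jog '[[0.5,0,0,-0.1,0],[0.5,0,0,-0.2,0],[0.5,0,0,-0.3,0],[0.5,0,0,-0.3,0],[0.5,0,0,-0.3,0]]'
```

```text
time_s: 26.55
position: [0.5666, -0.2854, 0.0926]
eef_rot: [0.19, 0.982, -0.0, 0.0]
contact_force: [-0.5, 0.8, -0.5]
gripper_width: 0.0556
grip_force: 32.2
time_s: 26.97
position: [0.5668, -0.2857, 0.0901]
eef_rot: [0.19, 0.982, -0.0, 0.001]
contact_force: [-1.8, 1.1, 6.0]
gripper_width: 0.0559
grip_force: 32.7
```

```bash
python3 -m jog '[[0.5,0,0,-0.1,0],[0.5,0,0,-0.1,0],[0.5,0,0,-0.1,0]]'
python3 -m jog '[[0.62,0,0,0,0],[0.66,0,0,0,0],[0.7,0,0,0,0],[0.8,0,0,0,0],[0.9,0,0,0,0],[1,0,0,0,0],[1,0,0,0,0],[1,0,0,0,0]]' 20
python3 -m jog '[[1,0,0,0.5,0],[1,0,0,2,0],[1,0,0,4,0],[1,0,0,7,0],[1,0,0,9,0],[1,0,0,9,0],[1,0,0,9,0]]'
python3 chk.py medium .106; python3 chk.py fine .069
```

```text
time_s: 27.22
position: [0.567, -0.2857, 0.0901]
eef_rot: [0.19, 0.982, -0.0, 0.001]
contact_force: [-2.5, 0.9, 10.4]
gripper_width: 0.0554
grip_force: 33.2
time_s: 27.88
position: [0.5663, -0.2854, 0.0878]
eef_rot: [0.19, 0.982, 0.0, -0.0]
contact_force: [-0.4, 0.2, -0.2]
gripper_width: 0.0854
grip_force: 0.0
time_s: 28.47
position: [0.5673, -0.2859, 0.1798]
eef_rot: [0.19, 0.982, -0.0, 0.002]
contact_force: [0.5, 0.4, 0.4]
gripper_width: 0.0851
grip_force: 0.0
wrist seen [265. 119. 365. 301.] pred [264. 196. 364. 303.]
scene seen [110. 240. 169. 298.] pred [108. 239. 170. 298.]
wrist seen [280. 187. 359. 232.] pred [271. 188. 357. 281.]
scene seen [120. 278. 176. 324.] pred [116. 266. 175. 325.]
```

The green sieve is home. Next is the blue one.

```bash
python3 -m jog '[[1,-1,3.5,0,0],[1,-2,7.3,0,0],[1,-3,11,0,0],[1,-4,15,0,0],[1,-5,19,0,0],[1,-6,22.8,0,0],[1,-7,26,0,0],[1,-7.1,26.8,0,0]]'
python3 -m jog '[[1,0,0,0,0],[1,0,0,0,0],[1,0,0,0,0]]'
python3 look.py coarse .4962 -.0179
```

```text
time_s: 29.33
position: [0.493, -0.0138, 0.1774]
eef_rot: [0.188, 0.982, 0.0, -0.001]
contact_force: [0.0, 0.1, -0.2]
gripper_width: 0.0854
grip_force: 0.0
time_s: 29.58
position: [0.4956, -0.0183, 0.1776]
eef_rot: [0.191, 0.982, -0.0, -0.0]
contact_force: [0.2, -0.2, -0.3]
gripper_width: 0.0853
grip_force: 0.0
found [ 0.4962 -0.0157] ratio 0.94 tcp [ 0.4956 -0.0183  0.1776] shift cm [0.05 0.27] z to -20mm -19.76
```

```bash
python3 -m jog '[[1,0.05,0.15,-4,0],[1,0.05,0.15,-8,0],[1,0.05,0.15,-12,0],[1,0.05,0.15,-15,0],[1,0.05,0.15,-18,0],[1,0.05,0.15,-19.6,0],[1,0.05,0.15,-19.6,0],[1,0.05,0.15,-19.6,0]]' 20
python3 -m jog '[[0.9,0,0,0,0],[0.82,0,0,0,0],[0.76,0,0,0,0],[0.71,0,0,0,0],[0.68,0,0,0,0],[0.65,0,0,0,0],[0.6,0,0,0,0],[0.6,0,0,0,0]]' 20
python3 -m jog '[[0.5,0,0,0,0],[0.5,0,0,0,0],[0.5,0,0,0,0],[0.5,0,0,0,0]]' 30
```

```text
time_s: 30.3
position: [0.4953, -0.017, -0.0186]
eef_rot: [0.191, 0.982, -0.0, -0.001]
contact_force: [0.2, 0.7, 1.0]
gripper_width: 0.0858
grip_force: 0.0
time_s: 30.97
position: [0.4965, -0.016, -0.017]
eef_rot: [0.19, 0.982, -0.0, 0.001]
contact_force: [-1.3, -0.4, 5.5]
gripper_width: 0.0561
grip_force: 20.7
time_s: 31.3
position: [0.4965, -0.016, -0.0169]
eef_rot: [0.19, 0.982, -0.0, 0.001]
contact_force: [-2.1, -0.6, 6.4]
gripper_width: 0.0554
grip_force: 30.5
```

```bash
python3 -m jog '[[0.5,0,0,1,0],[0.5,0,0,4,0],[0.5,0,0,8,0],[0.5,0,0,12,0],[0.5,0,0,15,0],[0.5,0,0,18.5,0],[0.5,1,-3.5,18.5,0],[0.5,2,-7.3,18.5,0]]'
python3 -m jog '[[0.5,1,-4,0,0],[0.5,2,-7.8,0,0],[0.5,3,-11.7,0,0],[0.5,4,-15.6,0,0],[0.5,4.7,-18.3,0,0],[0.5,5,-19.6,0,0],[0.5,5,-19.6,0,0],[0.5,5,-19.6,0,0]]'
```

```text
time_s: 31.97
position: [0.5176, -0.0883, 0.171]
eef_rot: [0.188, 0.982, 0.0, 0.003]
contact_force: [1.2, 0.3, -0.7]
gripper_width: 0.0555
grip_force: 32.2
time_s: 32.63
position: [0.5656, -0.2847, 0.1669]
eef_rot: [0.191, 0.982, 0.0, -0.0]
contact_force: [0.0, -0.2, -1.5]
gripper_width: 0.0556
grip_force: 32.2
```

```bash
python3 -m jog '[[0.5,0.05,-0.05,-1.2,0],[0.5,0.05,-0.05,-2.2,0],[0.5,0.05,-0.05,-3,0],[0.5,0.05,-0.05,-3.4,0],[0.5,0.05,-0.05,-3.6,0],[0.5,0.05,-0.05,-3.8,0],[0.5,0.05,-0.05,-3.8,0],[0.5,0.05,-0.05,-3.8,0]]'
python3 -m jog '[[0.5,0,0,-0.1,0],[0.5,0,0,-0.2,0],[0.5,0,0,-0.3,0],[0.5,0,0,-0.3,0],[0.5,0,0,-0.3,0]]'
```

```text
time_s: 33.3
position: [0.5665, -0.2854, 0.1295]
eef_rot: [0.19, 0.982, -0.0, 0.0]
contact_force: [-0.1, -0.3, -0.5]
gripper_width: 0.0558
grip_force: 32.2
time_s: 33.72
position: [0.5665, -0.2856, 0.1262]
eef_rot: [0.19, 0.982, -0.0, 0.0]
contact_force: [0.2, 0.3, -0.4]
gripper_width: 0.0558
grip_force: 32.3
```

```bash
python3 -m jog '[[0.5,0,0,-0.1,0],[0.5,0,0,-0.1,0],[0.5,0,0,-0.2,0],[0.5,0,0,-0.2,0]]'
python3 -m jog '[[0.62,0,0,0,0],[0.66,0,0,0,0],[0.7,0,0,0,0],[0.8,0,0,0,0],[0.9,0,0,0,0],[1,0,0,0,0],[1,0,0,0,0],[1,0,0,0,0]]' 20
python3 -m jog '[[1,0,0,0.5,0],[1,0,0,2,0],[1,0,0,4,0],[1,0,0,6,0],[1,0,0,7,0],[1,0,0,7,0],[1,0,0,7,0]]'
python3 chk.py coarse .143; python3 chk.py medium .106
```

```text
time_s: 34.05
position: [0.567, -0.2857, 0.1261]
eef_rot: [0.19, 0.982, -0.0, 0.001]
contact_force: [-1.9, 0.8, 8.4]
gripper_width: 0.0557
grip_force: 33.0
time_s: 34.72
position: [0.5663, -0.2854, 0.1238]
eef_rot: [0.19, 0.982, 0.0, -0.0]
contact_force: [0.0, 0.3, 0.1]
gripper_width: 0.0857
grip_force: 0.0
time_s: 35.3
position: [0.5668, -0.2856, 0.1943]
eef_rot: [0.19, 0.982, -0.0, 0.001]
contact_force: [-0.3, -0.2, -0.2]
gripper_width: 0.0853
grip_force: 0.0
wrist seen [261. 207. 368. 322.] pred [259. 205. 369. 324.]
scene seen [101. 211. 165. 269.] pred [100. 209. 165. 270.]
wrist seen [276. 115. 359. 237.] pred [267. 194. 361. 295.]
scene seen [111. 253. 169. 298.] pred [108. 239. 170. 298.]
```

The blue sieve is home. Now the cover.

```bash
python3 -m jog '[[1,-1,3.5,0,0],[1,-2.2,7.2,0,0],[1,-3.4,11,0,0],[1,-4.6,15,0,0],[1,-6,18.8,0,0],[1,-7.2,22.5,0,0],[1,-8.4,26.4,0,0],[1,-9.6,30,0,0]]'
python3 -m jog '[[1,-1.2,3.8,0,0],[1,-2.4,7.6,0,0],[1,-4,11.5,0,0],[1,-4.2,12.3,0,0],[1,-4.2,12.3,0,0],[1,-4.2,12.3,0,0],[1,-4.2,12.3,0,0]]'
python3 look.py cover .4285 .1375
```

```text
time_s: 36.17
position: [0.4689, 0.0163, 0.1933]
eef_rot: [0.19, 0.982, -0.0, -0.001]
contact_force: [0.7, 0.5, 0.4]
gripper_width: 0.0853
grip_force: 0.0
time_s: 36.75
position: [0.4286, 0.1367, 0.1937]
eef_rot: [0.191, 0.982, -0.0, -0.0]
contact_force: [0.1, 0.1, -0.7]
gripper_width: 0.0852
grip_force: 0.0
found [0.4268 0.14  ] ratio 0.9 tcp [0.4286 0.1367 0.1937] shift cm [-0.18  0.33] z to -20mm -21.37
```

```bash
python3 -m jog '[[1,-0.05,0.2,-4,0],[1,-0.05,0.2,-8,0],[1,-0.05,0.2,-12,0],[1,-0.05,0.2,-16,0],[1,-0.05,0.2,-19,0],[1,-0.05,0.2,-21,0],[1,-0.05,0.2,-21.5,0],[1,-0.05,0.2,-21.5,0]]' 20
python3 -m jog '[[0.9,0,0,0,0],[0.82,0,0,0,0],[0.76,0,0,0,0],[0.71,0,0,0,0],[0.68,0,0,0,0],[0.65,0,0,0,0],[0.6,0,0,0,0],[0.6,0,0,0,0]]' 20
python3 -m jog '[[0.5,0,0,0,0],[0.5,0,0,0,0],[0.5,0,0,0,0],[0.5,0,0,0,0]]' 30
```

```text
time_s: 37.47
position: [0.427, 0.138, -0.0223]
eef_rot: [0.191, 0.982, -0.001, -0.002]
contact_force: [0.1, -0.2, 0.4]
gripper_width: 0.0851
grip_force: 0.0
time_s: 38.13
position: [0.4284, 0.1397, -0.0201]
eef_rot: [0.19, 0.982, 0.0, 0.001]
contact_force: [-0.5, -0.9, 6.4]
gripper_width: 0.0553
grip_force: 20.8
time_s: 38.47
position: [0.4285, 0.1397, -0.02]
eef_rot: [0.19, 0.982, 0.0, 0.001]
contact_force: [-1.8, -0.9, 6.8]
gripper_width: 0.055
grip_force: 30.6
```

```bash
python3 -m jog '[[0.5,0,0,1,0],[0.5,0,0,4,0],[0.5,0,0,8,0],[0.5,0,0,12,0],[0.5,0,0,16,0],[0.5,0,0,20,0],[0.5,0,0,22.5,0],[0.5,1.2,-3.6,22.5,0]]'
python3 -m jog '[[0.5,1.2,-3.6,0,0],[0.5,2.4,-7.2,0,0],[0.5,3.6,-11,0,0],[0.5,4.8,-14.8,0,0],[0.5,6,-18.6,0,0],[0.5,7.2,-22.4,0,0],[0.5,8.4,-26,0,0],[0.5,9.6,-29.5,0,0]]'
python3 -m jog '[[0.5,1,-3.4,0,0],[0.5,2,-6.5,0,0],[0.5,2.8,-8.8,0,0],[0.5,3,-9.4,0,0],[0.5,3,-9.4,0,0],[0.5,3,-9.4,0,0],[0.5,3,-9.4,0,0]]'
```

```text
time_s: 39.13
position: [0.4414, 0.1078, 0.2108]
eef_rot: [0.187, 0.982, 0.003, 0.004]
contact_force: [1.7, -1.1, -1.1]
gripper_width: 0.0551
grip_force: 32.6
time_s: 39.8
position: [0.5359, -0.1934, 0.2046]
eef_rot: [0.19, 0.982, 0.0, 0.0]
contact_force: [1.2, 0.8, 0.3]
gripper_width: 0.0549
grip_force: 32.6
time_s: 40.38
position: [0.5656, -0.2842, 0.2045]
eef_rot: [0.19, 0.982, 0.0, -0.0]
contact_force: [-0.1, -0.1, -0.6]
gripper_width: 0.0548
grip_force: 32.6
```

```bash
python3 -m jog '[[0.5,0.05,-0.1,-1.5,0],[0.5,0.05,-0.1,-2.6,0],[0.5,0.05,-0.1,-3.2,0],[0.5,0.05,-0.1,-3.6,0],[0.5,0.05,-0.1,-3.9,0],[0.5,0.05,-0.1,-4.2,0],[0.5,0.05,-0.1,-4.2,0],[0.5,0.05,-0.1,-4.2,0]]'
python3 -m jog '[[0.5,0,0,-0.1,0],[0.5,0,0,-0.2,0],[0.5,0,0,-0.3,0],[0.5,0,0,-0.3,0],[0.5,0,0,-0.3,0]]'
```

```text
time_s: 41.05
position: [0.5665, -0.2864, 0.1623]
eef_rot: [0.19, 0.982, -0.0, 0.0]
contact_force: [0.0, -0.7, -1.0]
gripper_width: 0.0549
grip_force: 32.6
time_s: 41.47
position: [0.5668, -0.2867, 0.16]
eef_rot: [0.19, 0.982, -0.0, 0.001]
contact_force: [-0.4, -0.5, 4.7]
gripper_width: 0.0548
grip_force: 33.0
```

```bash
python3 -m jog '[[0.5,0,0,-0.1,0],[0.5,0,0,-0.1,0],[0.5,0,0,-0.1,0]]'
python3 -m jog '[[0.62,0,0,0,0],[0.66,0,0,0,0],[0.7,0,0,0,0],[0.8,0,0,0,0],[0.9,0,0,0,0],[1,0,0,0,0],[1,0,0,0,0],[1,0,0,0,0]]' 20
python3 -m jog '[[1,0,0,0.5,0],[1,0,0,2,0],[1,0,0,4,0],[1,0,0,6,0],[1,0,0,9,0],[1,0,0,9,0],[1,0,0,9,0]]'
python3 chk.py cover .180; python3 chk.py coarse .143; python3 chk.py fine .069
python3 - <<'E'
from h import *
s=snapshot("scene")
for n in ["jar_mid","dropper_mid"]: print(n,[(round(d["score"],2),np.round(np.array(d["extent"])*[640,480,640,480])) for d in spotter.look_for(n,"scene")[:1]])
E
```

```text
time_s: 41.72
position: [0.567, -0.2868, 0.1599]
eef_rot: [0.19, 0.982, -0.0, 0.001]
contact_force: [-0.8, 0.6, 8.7]
gripper_width: 0.0549
grip_force: 33.5
time_s: 42.38
position: [0.5664, -0.2864, 0.1579]
eef_rot: [0.19, 0.982, 0.0, -0.0]
contact_force: [0.5, -0.2, 0.1]
gripper_width: 0.0854
grip_force: 0.0
time_s: 42.97
position: [0.5674, -0.2869, 0.2505]
eef_rot: [0.19, 0.982, -0.001, 0.002]
contact_force: [0.0, 0.2, -1.5]
gripper_width: 0.0855
grip_force: 0.0
wrist seen [267. 178. 363. 300.] pred [265. 196. 366. 305.]
scene seen [ 92. 180. 158. 239.] pred [ 90. 177. 159. 238.]
wrist seen [282. 190. 360. 235.] pred [272. 188. 359. 282.]
scene seen [103. 220. 165. 269.] pred [100. 209. 165. 270.]
wrist seen [290. 174. 349. 206.] pred [281. 174. 349. 247.]
scene seen [120. 278. 176. 324.] pred [116. 266. 175. 325.]
jar_mid [(0.86, array([248., 280.,  34.,  51.]))]
dropper_mid [(0.73, array([159., 357., 111., 134.]))]
```

All parts measure home, and the arm is clear above the column. Handing in.

```bash
python3 -c "
from station import arm
print(arm.hand_in())"
```

```text
the job is handed in; nothing more can be done
None
```

The sieve column is set up and handed in: receiver in the collar with its spout over the waste cup, then red, green, blue and the yellow cover. Each part was lowered home and released in order, at about 43 s. My first grip on the receiver missed because the fingers sit about 28 mm short of the stated TCP, but the cup did not move. The jar measured in place at the end. The dropper bottle was not found in the last check, though the arm never came near it.

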